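Brace the specimen jar and unscrew its cap

TASK

Open the middle-sized of the three square white specimen jars for a clean sample: stand it upright, fully down in the square well of the metal bracing block so that it cannot turn, then unscrew its tight cap anticlockwise until the threads let go. Never lay the cap down: finish with the gripper holding it level, a finger's breadth or two straight above the open mouth, the jar still fully down in the well. Leave the smaller and the larger jar standing where they are.

Things in the scene. Friction and masses are not known exactly. Their poses are not given: they have to be found in the camera images.
- jar_medium_centre (a point): middle-sized specimen jar: white plastic, square 50 x 50 mm body, flat upright sides up to a shoulder 41 mm above its underside, then a round neck; 71 mm tall with cap, about 0.24 kg. Point on its axis 36 mm above its underside; z up out of the mouth, x and y square to the sides. On the table it just turns with its tight cap; in the well it has a few degrees of play
- cap_centre (a point): round ribbed grey screw cap of the middle-sized jar, 54 mm across, 24 mm high; point at its centre, 12 mm above its lower edge, z up through its flat top. Screwed on, the point is 59 mm above the jar's underside and the lower edge 6 mm above the shoulder (grip its upper half); the skirt reaches 17 mm below the rim, so raised 17 mm it is clear of the mouth. Let go in mid-thread it stays there
- jar_small_centre (a point): the smaller look-alike jar, closed, 40 mm square, 58 mm tall with its 44 mm cap; point on its axis half-way up (29 mm). Not to be moved
- jar_large_centre (a point): the larger look-alike jar, closed, 60 mm square, 84 mm tall with its 64 mm cap; point on its axis half-way up (42 mm). Not to be moved
- well (a point): the bracing block: an aluminium block 96 x 96 mm, 18 mm high, screwed down through a steel flange (70 mm in x, 134 mm in y, 4 mm thick); in its top a square well 52.5 x 52.5 mm, 12 mm deep, its upper edges sloped 3 mm back as a lead-in. This point is the centre of the well's floor, 6 mm above the worktop; z up, x and y square to the well's sides (four equal ways round)
- mouth (a point): centre of the middle-sized jar's rim, 64 mm above its underside, neck 40 mm wide; z up. Right-hand thread, so the cap unscrews anticlockwise seen from above, rising 20 mm per turn. It takes 0.3 to 0.5 N m to break loose (a rubber ring on the rim presses it up); after 0.6 rad it turns easily; after 1.75 rad (100 degrees) the threads let go. Turning somewhat further (up to 2.6 rad) does no harm
Not all that is in view belongs to the job. Leave any pink look-alike of the part that bears cap_centre alone.

How it is judged:
By the outcome, as a careful person would: the job done as asked, in the order asked, and still so for the second after the job is handed in, while the arm keeps its last pose, push and grip.
It also fails if it takes over 54 s, if anything falls off the work surface, if the arm or the gripper's body presses on something with over 40 N, if the wrist force passes 120 N, or if a joint passes its speed limit or range.

ROBOT

A 7-joint arm with a two-finger parallel gripper is mounted at the origin on a cart in front of the work surface, level with it; the furniture and walls round the work are solid. World frame = base frame: x ahead of the robot, y to its left, z up, the work surface at z = 0. Lengths are in m, angles in rad, forces in N, time in s.
With the tool pointing down it reaches from about 0.35 to 0.9 m from the base axis. Payload 19.9 kg.
Tool frame: the origin (TCP) lies midway between the tips of the shut fingers; the grasp point (between the pads) lies 19 mm behind it; z points along the fingers, y is the direction in which the jaws open and shut (so a half turn about z gives the same grasp; the last joint's range is limited). The gripper opens to 94 mm and grips with 3 to 60 N. Pads are 16 mm wide; open, the fingers measure 119 mm over their backs; the gripper's body (75 mm by 177 mm) begins 78 mm behind the grasp point.
Start: joints at [-1.206, 0.417, -0.01, 1.614, 0.005, 1.111, -0.053], TCP at [0.247, 0.574, 0.205] pointing down, gripper open.
Joint ranges: [-2.81, 2.81], [-0.39, 2.02], [-1.27, 1.25], [0.06, 2.57], [-1.19, 4.33], [0.19, 2], [-2.82, 2.82]. Speed limits (rad/s): [1.89, 1.89, 2.39, 2.39, 3.01, 3.01, 3.01].

INTERFACE

Orientations are given as a unit quaternion [x, y, z, w].
In Python, from rig import get_state, vision, hand_in gives the robot as it stands.
- The arm moves only by the tool apply_moves, never from a script. Its argument "commands" is one flat list of numbers, 5 for each row, row after row: the shift along the tool's x, y, z in m, then the turn about the tool's z in degrees, then the closure in counts, from 0 (fully open) to 255 (shut). In form: [x, y, z, turn, claw, x, y, z, turn, claw, ...]. A call has 1 to 10 rows; each row shifts and turns the pose as measured when the row begins, along the tool's axes as they then stand; what a row does not reach is not made up. A row lasts 1/12 s, in which the tool goes at most 41.7 mm and 7.16 degrees, less where a joint would pass 70% of its speed; a pose out of reach is approached as far as the arm can. A call is refused whole if a number of a shift passes 0.0417 or a number of a turn 7.16, either way. A call with a gripper value outside its range is refused whole. The fingers move at their own pace and stop on an object; the grip force is fixed at half the most. Time passes only in rows, so rows that do not move let the fingers close. It gives the time, the measured TCP pose, the force and the opening at its end, in the units of the state.
- get_state(): the state, without advancing time (a new reading comes with each control period).
- vision.capture(name): name is "side" or "top" or "wrist"; returns (picture, depth): 384x512x3 uint8, blue, green, red; 384x512 float32, m along the optical axis (not along the pixel's ray), 0 where there is no reading.
- vision.camera_info(name): a dict with "intrinsics" (3x3 intrinsics, pixels), "R" (3x3) and "t" (3): a world point X has camera coordinates R X + t. Camera axes: x right, y down, z forward; pixel columns grow to the right and rows downward; lengths in m; the calibration is good to about 2 mm. A picture is of the moment at which its call begins: read the wrist's pose just before it. camera_info takes no time and is no camera call; for the wrist camera it gives the pose at the moment of the call.
- hand_in(): hands the job in, once; it reports no verdict.
The state is a dict: "time_s": time; "q": joint angles; "dq": joint speeds; "tau": joint torques, N m; "ee_pos": TCP position; "tcp_rot": TCP orientation; "contact_force": force on the tool from outside, world axes, zero at the start; "moment": the same for the moment, N m; "grip_width": finger opening in m.
Only numpy, scipy, OpenCV 4.12 (cv2) and the standard library are available. Lean on these libraries where they do the work, as an engineer would, in place of code of your own. Each camera call takes 0.05 s, during which the arm holds its last target. There are 200 camera calls.

## Working session

There is one attempt and no reset: what is moved stays moved. The work goes in short steps, Python scripts to look and compute and a tool call to move; the robot and the scene stay as the last step left them, time stands still between calls to the robot, and variables do not carry over. Pictures are saved under pics/ and viewed, about 8 in all and at most 12, crops included, and the job is handed in when it is done.

Besides the shell and the picture viewer there is one more tool, called after "Call:" as name(argument=value, ...) on one line, values as JSON. apply_moves: Moves the arm, as the interface text tells. Its arguments: {"type":"object","properties":{"commands":{"type":"array"}},"required":["commands"]}

```bash
mkdir -p pics; ls; python3 - <<'E'
from rig import get_state, vision
import cv2,numpy as np
s=get_state(); print({k:np.round(v,3).tolist() for k,v in s.items()})
a={}
for n in("top","side"):
    p,d=vision.capture(n); a[n]=p; np.savez(f"pics/{n}0.npz",p=p,d=d,**vision.camera_info(n))
    c=vision.camera_info(n); print(n,np.round(c["intrinsics"],1).tolist(),np.round(-c["R"].T@c["t"],3),np.round(c["R"],2).tolist())
    cv2.imwrite(f"pics/{n}0.png",cv2.resize(p,(800,600),interpolation=cv2.INTER_CUBIC))
E
```

```text
pics
{'time_s': 0.0, 'q': [-1.206, 0.418, -0.01, 1.614, 0.005, 1.111, -0.053], 'dq': [0.0, -0.001, -0.001, 0.0, 0.0, -0.001, 0.001], 'tau': [-0.002, -85.125, 0.637, -42.6, -0.049, 0.019, 0.0], 'ee_pos': [0.247, 0.574, 0.205], 'tcp_rot': [0.202, 0.979, -0.001, -0.0], 'contact_force': [-0.09, -0.898, 0.052], 'moment': [0.018, -0.001, -0.049], 'grip_width': 0.094}
top [[397.1, 0.0, 250.8], [0.0, 397.1, 189.5], [0.0, 0.0, 1.0]] [ 0.37  -0.097  0.924] [[-0.01, -1.0, 0.01], [-0.99, 0.0, -0.13], [0.13, -0.01, -0.99]]
side [[488.7, 0.0, 246.0], [0.0, 488.7, 188.4], [0.0, 0.0, 1.0]] [ 0.462 -0.945  0.809] [[1.0, -0.03, -0.0], [-0.02, -0.65, -0.76], [0.02, 0.76, -0.65]]
```

View pics/top0.png

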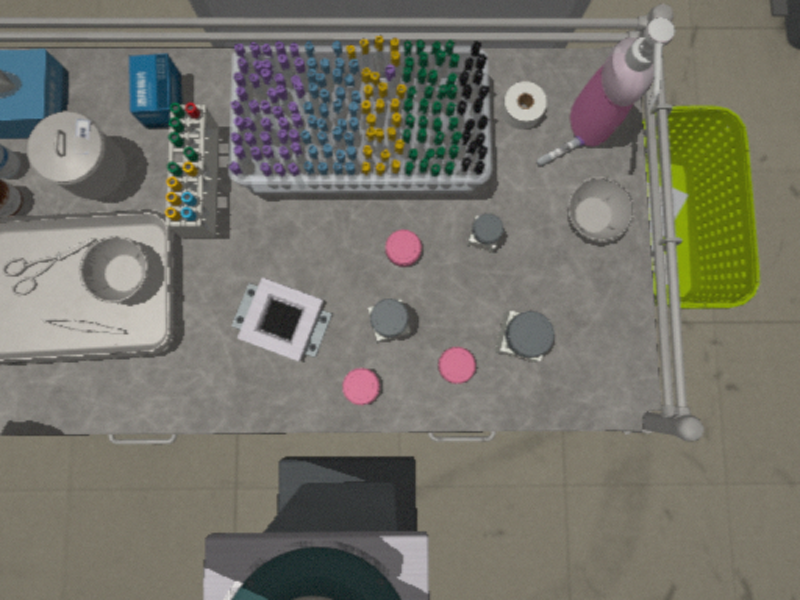

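View pics/side0.png

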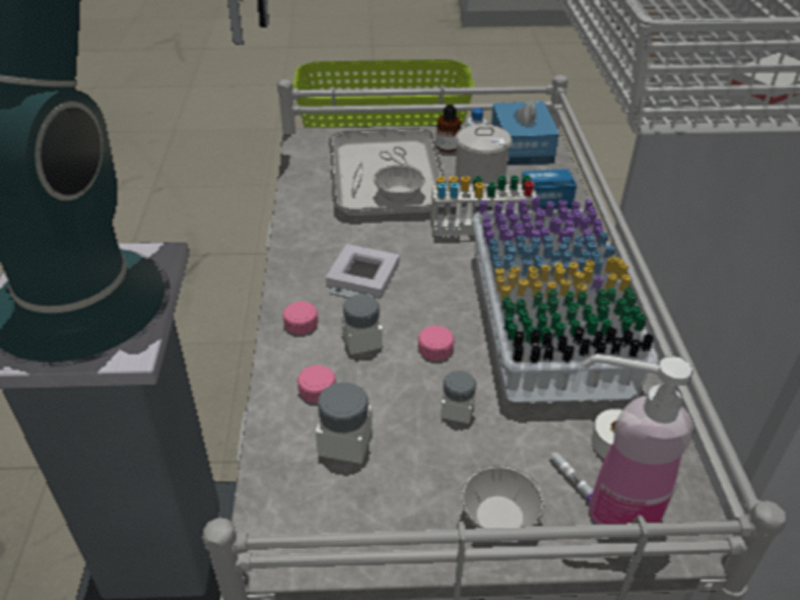

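Top view: the three grey-capped square jars are at (488,230), (390,318) and (530,334) in the 800×600 picture. The three discs at (403,248), (361,386) and (457,365) are the pink look-alikes. The bracing block is at (281,319). By size the jar at (390,318) should be the medium one, so I'll measure it.

```bash
cat > h.py <<'E'
import numpy as np,cv2
def ray(c,uv,z):
    R,t,K=c["R"],c["t"],c["intrinsics"]; C=-R.T@t
    d=(R.T@np.linalg.inv(K)@np.c_[np.reshape(uv,(-1,2)),np.ones(len(np.reshape(uv,(-1,2))))].T).T
    return C+d*((z-C[2])/d[:,2])[:,None]
def comps(m,a0=60):
    cs,_=cv2.findContours(m.astype(np.uint8),cv2.RETR_EXTERNAL,cv2.CHAIN_APPROX_NONE)
    return [c for c in cs if cv2.contourArea(c)>a0]
E
python3 - <<'E'
import numpy as np,cv2
from h import *
c=dict(np.load("pics/top0.npz")); p=c["p"]; s=1.5625
hsv=cv2.cvtColor(p,cv2.COLOR_BGR2HSV)
for n,(x,y) in dict(small=(488,230),med=(390,318),large=(530,334)).items():
    u,v=int(x/s),int(y/s)
    C=-c["R"].T@c["t"]; d=c["d"][v,u]; w=c["R"].T@(np.linalg.inv(c["intrinsics"])@[u,v,1]*d-c["t"])
    print(n,p[v,u],hsv[v,u],"depthpt",w.round(3))
    m=np.abs(p.astype(int)-p[v,u]).max(2)<22
    m=cv2.morphologyEx(m.astype(np.uint8),cv2.MORPH_OPEN,np.ones((5,5)))
    for k in comps(m):
        if cv2.pointPolygonTest(k,(u,v),False)>0:
            q=ray(c,k.astype(float),w[2])[:,:2].astype(np.float32); (cx,cy),r=cv2.minEnclosingCircle(q); print("  circ",cx,cy,2*r,cv2.contourArea(k), q.mean(0), 2*np.sqrt(cv2.contourArea(q)/np.pi))
# block: bright
u,v=int(255/s),int(320/s); print(p[v,u],hsv[v,u])
roi=np.zeros(p.shape[:2],np.uint8); roi[165:240,140:220]=1
m=(p.min(2)>165)*roi
for k in comps(m):
    q=ray(c,k.astype(float),0.018)[:,:2].astype(np.float32); print("block",cv2.minAreaRect(q*1000))
m=(p.max(2)<70)*roi
for k in comps(m):
    q=ray(c,k.astype(float),0.015)[:,:2].astype(np.float32); print("well",cv2.minAreaRect(q*1000))
a=cv2.resize(p[130:250,140:370],None,fx=3.4,fy=3.4,interpolation=cv2.INTER_CUBIC); cv2.imwrite("pics/crop1.png",a)
E
```

```text
small [106 106 102] [ 90  10 106] depthpt [ 0.581 -0.246  0.057]
  circ 0.5849508047103882 -0.2374451458454132 0.06633128970861435 309.5 [ 0.5846647  -0.23700649] 0.04507011626800662
med [118 117 113] [ 96  11 118] depthpt [ 0.455 -0.104  0.071]
  circ 0.2675516605377197 -0.13651514053344727 1.1310392618179321 81767.5 [ 0.34716052 -0.16917624] 0.677917859754515
large [109 109 102] [ 90  16 109] depthpt [ 0.431 -0.296  0.083]
  circ 0.433599054813385 -0.2977290451526642 0.06606169044971466 644.5 [ 0.4338134  -0.29756677] 0.06105434397266733
[195 189 195] [150   8 195]
block ((459.5075378417969, 56.74034881591797), (96.71160125732422, 95.67446899414062), 69.37069702148438)
well ((458.39208984375, 55.23362350463867), (47.72818374633789, 46.53578567504883), 69.2766342163086)
```

View pics/crop1.png

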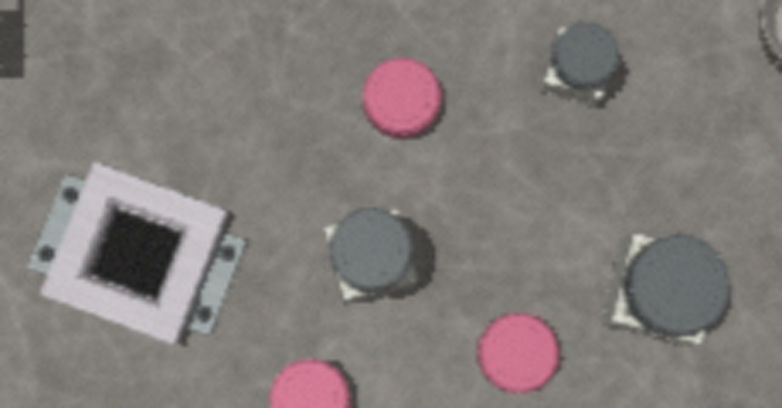

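The cap-top heights (57, 71 and 83 mm) and sizes identify the jars. The enlarged crop shows the medium one at crop (370,250), about (0.455, −0.104), with a cap-top height of 71 mm as described. The small jar is at crop (585,57), the large at (678,285), and the rest are pink discs. The well is at about (0.459, 0.056), its sides at about −20.7° (mod 90°). I'll travel toward the jar now.

Call:
apply_moves(commands=[-0.026, -0.032, 0, 0, 0, -0.026, -0.032, 0, 0, 0, -0.026, -0.032, 0, 0, 0, -0.026, -0.032, 0, 0, 0, -0.026, -0.032, 0, 0, 0, -0.026, -0.032, 0, 0, 0, -0.026, -0.032, 0, 0, 0, -0.026, -0.032, 0, 0, 0, -0.026, -0.032, 0, 0, 0, -0.026, -0.032, 0, 0, 0])

```text
time_s: 0.93
ee_pos: [0.355, 0.1756, 0.2009]
tcp_rot: [0.196, 0.981, -0.002, -0.003]
contact_force: [1.0, 0.1, 0.5]
grip_width: 0.0942
```

Call:
apply_moves(commands=[-0.025, -0.027, -0.004, 0, 0, -0.025, -0.027, -0.004, 0, 0, -0.025, -0.027, 0, 0, 0, -0.025, -0.027, 0, 0, 0, -0.025, -0.027, 0, 0, 0, -0.025, -0.027, 0, 0, 0, -0.025, -0.027, 0, 0, 0, 0, 0, 0, 7, 0, 0, 0, 0, 7, 0, 0, 0, 0, 7, 0])

```text
time_s: 1.77
ee_pos: [0.4445, -0.0894, 0.2097]
tcp_rot: [0.372, 0.928, -0.002, -0.001]
contact_force: [0.6, 0.7, -0.4]
grip_width: 0.094
```

Call:
apply_moves(commands=[0, 0, 0, 7, 0, 0, 0, 0, 7, 0, 0, 0, 0, 7, 0, 0, 0, 0, 7, 0, 0, 0, 0, 7, 0, 0, 0, 0, 7, 0, 0, 0, 0, 7, 0, 0, 0, 0, 7, 0, 0, 0, 0, 7, 0, 0, 0, 0, 0, 0])

```text
time_s: 2.6
ee_pos: [0.4426, -0.0902, 0.208]
tcp_rot: [0.811, 0.584, -0.004, -0.001]
contact_force: [0.9, -0.5, -0.2]
grip_width: 0.094
```

```bash
cat >> h.py <<'E'
from scipy.spatial.transform import Rotation as Ro
def st(s):
    R=Ro.from_quat(s["tcp_rot"]).as_matrix(); print("t",s["time_s"],"p",np.round(s["ee_pos"],4),"q",np.round(s["q"],3),"F",np.round(s["contact_force"],1),"w",s["grip_width"],"ydir",np.degrees(np.arctan2(R[1,1],R[0,1])).round(1),"z",R[:,2].round(3)); return R
E
python3 - <<'E'
from rig import get_state, vision
from h import *
st(get_state()); c=vision.camera_info("wrist"); p,d=vision.capture("wrist")
print(np.round(-c["R"].T@c["t"],3),c["R"].round(2).tolist(),c["intrinsics"][0,0])
np.savez("pics/w1.npz",p=p,d=d,**c); cv2.imwrite("pics/w1.png",p)
E
```

```text
t 2.6 p [ 0.4426 -0.0902  0.208 ] q [-0.521  0.119  0.705  2.035 -0.085  1.024 -0.098] F [ 0.9 -0.5 -0.2] w 0.0940417632108875 ydir -18.5 z [-0.008 -0.003 -1.   ]
[ 0.469 -0.02   0.388] [[0.95, -0.32, -0.01], [-0.3, -0.92, 0.26], [-0.09, -0.25, -0.97]] 284.35481298726216
```

View pics/w1.png

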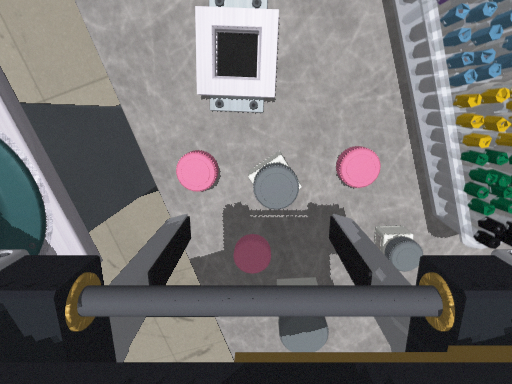

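The wrist view shows the medium cap at (276,186) with the white shoulder corners behind it, and the block at (237,55). Next I measure both from this view.

```bash
cat > meas.py <<'E'
from h import *
def world(c):
    v,u=np.mgrid[:384,:512]; K=np.linalg.inv(c["intrinsics"])
    P=np.stack([u,v,np.ones_like(u)],-1)@K.T*c["d"][...,None]; return (P-c["t"])@c["R"]
def jar(c,xy=(0.455,-0.104),r=0.05,top=0.071):
    W=world(c); m=(np.hypot(W[...,0]-xy[0],W[...,1]-xy[1])<r)&(c["d"]>0)
    capm=m&(W[...,2]>top-0.006)&(W[...,2]<top+.008)
    k=max(comps(capm,20),key=cv2.contourArea); q=ray(c,k.astype(float),top)[:,:2].astype(np.float32)
    print("z",np.median(W[capm][:,2]).round(4),"cap enclosing",cv2.minEnclosingCircle(q),"ellipse",cv2.fitEllipse(q*1000))
    return W,m,capm
E
python3 - <<'E'
from meas import *
c=dict(np.load("pics/w1.npz")); p=c["p"]
W,m,capm=jar(c)
white=(p.min(2)>150); roi=np.zeros(white.shape,np.uint8); roi[145:215,240:312]=1
wm=white&(roi>0)
k=comps(wm,5); 
for x in k: print("white",cv2.contourArea(x),cv2.boundingRect(x))
q=ray(c,np.vstack(k).astype(float),0.041)[:,:2].astype(np.float32)*1000; print("minrect",cv2.minAreaRect(q))
h=cv2.convexHull(q)[:,0]; print(h.round(1).tolist())
roi[:]=0; roi[0:100,185:290]=1
for x in comps((p.min(2)>150)*roi):
    q=ray(c,x.astype(float),0.018)[:,:2].astype(np.float32)*1000; print("block",cv2.minAreaRect(q))
for x in comps((p.max(2)<60)*roi):
    q=ray(c,x.astype(float),0.015)[:,:2].astype(np.float32)*1000; print("well",cv2.minAreaRect(q))
cv2.imwrite("pics/w1c.png",cv2.resize(p[140:215,230:320],None,fx=6,fy=6,interpolation=cv2.INTER_CUBIC))
E
```

```text
z 0.0723 cap enclosing ((0.4578191041946411, -0.10403360426425934), 0.026978161185979843) ellipse ((457.62841796875, -104.1181411743164), (51.84377670288086, 52.225982666015625), 171.48046875)
white 1884.5 (240, 145, 72, 65)
minrect ((460.25823974609375, -100.83170318603516), (81.9799575805664, 90.61917114257812), 71.5841064453125)
[[512.7000122070312, -76.4000015258789], [506.20001220703125, -72.9000015258789], [505.0, -72.5], [476.29998779296875, -63.0], [431.5, -48.0], [430.70001220703125, -50.29999923706055], [430.20001220703125, -51.5], [423.29998779296875, -71.19999694824219], [414.29998779296875, -96.5], [409.5, -110.0999984741211], [408.1000061035156, -113.9000015258789], [409.20001220703125, -118.5], [410.0, -120.19999694824219], [416.29998779296875, -129.39999389648438], [420.0, -130.60000610351562], [424.8999938964844, -132.1999969482422], [482.29998779296875, -151.1999969482422], [486.29998779296875, -151.1999969482422], [493.70001220703125, -143.6999969482422], [495.8999938964844, -136.0], [502.29998779296875, -113.5], [510.79998779296875, -83.4000015258789]]
block ((461.3883056640625, 55.98497009277344), (108.10848999023438, 128.88328552246094), 71.40538024902344)
well ((461.04315185546875, 53.12458038330078), (47.54846954345703, 47.47685241699219), 69.16329956054688)
```

View pics/w1c.png

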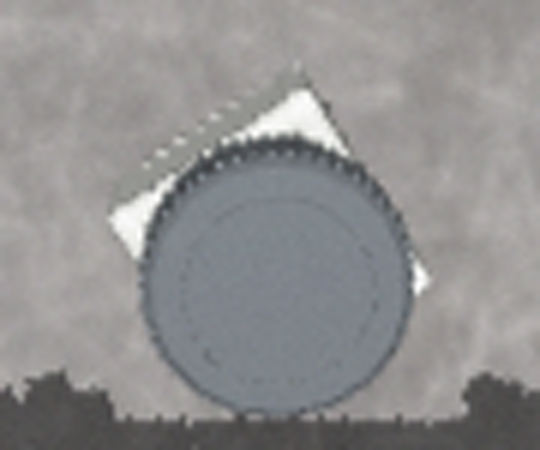

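```bash
python3 - <<'E'
from meas import *
c=dict(np.load("pics/w1.npz")); p=c["p"]
A=ray(c,np.array([[110,215],[305,88],[428,278]])/6.+[229.6,139.6],0.041)[:,:2]*1000
print(A.round(1), "centre",(A[0]+A[2])/2)
for a,b in((0,1),(1,2)): d=A[b]-A[a]; print(np.hypot(*d),np.degrees(np.arctan2(d[1],d[0]))%90)
roi=np.zeros(p.shape[:2],np.uint8); roi[0:102,185:290]=1
for th in(200,215,230):
  for x in comps((p.min(2)>th)*roi,500):
    q=ray(c,x.astype(float),0.018)[:,:2].astype(np.float32)*1000; print(th,"block",cv2.minAreaRect(q))
E
```

```text
[[ 428.3  -86.8]
 [ 474.6  -74.3]
 [ 487.1 -120.6]] centre [ 457.6979539  -103.66776708]
48.008553670247586 15.078653033788793
47.95259534057024 15.148921579855894
200 block ((462.3354187011719, 58.88514709472656), (104.49826049804688, 96.18638610839844), 69.33311462402344)
215 block ((461.85546875, 57.640045166015625), (101.7282943725586, 96.09185791015625), 69.2470703125)
230 block ((460.9472961425781, 54.944068908691406), (95.593505859375, 95.12973022460938), 69.38868713378906)
```

Call:
apply_moves(commands=[-0.003, 0.006, 0.03, 0, 0, -0.003, 0.006, 0.03, 0, 0, -0.003, 0.006, 0.03, 0, 0, 0, 0.002, 0.03, 0, 0, 0, 0, 0.025, 0, 0, 0, 0, 0, 0, 0])

```text
time_s: 3.15
ee_pos: [0.4604, -0.1052, 0.0584]
tcp_rot: [0.799, 0.601, -0.002, 0.0]
contact_force: [-1.1, 0.3, 0.2]
grip_width: 0.0939
```

```bash
cat > go.py <<'E'
import sys
from rig import get_state
from h import *
s=get_state(); R=st(s); t=np.array([float(x) for x in sys.argv[1:4]]); print("tool delta",(R.T@(t-s["ee_pos"])).round(4), "moment",np.round(s["moment"],2))
E
python3 go.py 0.4577 -0.104 0.046
```

```text
t 3.15 p [ 0.4604 -0.1052  0.0584] q [-0.346  0.422  0.601  2.118 -0.362  0.704  0.214] F [-1.1  0.3  0.2] w 0.09394772068227679 ydir -16.1 z [-0.003 -0.002 -1.   ]
tool delta [ 0.0004 -0.0029  0.0124] moment [-0.06  0.17 -0.  ]
```

Call:
apply_moves(commands=[0.0, -0.003, 0.0125, 0, 0, 0, 0, 0, 0, 0, 0, 0, 0, 0, 255, 0, 0, 0, 0, 255, 0, 0, 0, 0, 255, 0, 0, 0, 0, 255, 0, 0, 0, 0, 255, 0, 0, 0, 0, 255])

```text
time_s: 3.82
ee_pos: [0.4601, -0.1047, 0.0517]
tcp_rot: [0.795, 0.607, 0.0, 0.001]
contact_force: [-0.9, 0.4, 0.8]
grip_width: 0.0572
```

```bash
python3 go.py 0.4577 -0.104 0.046
```

```text
t 3.8167 p [ 0.4601 -0.1047  0.0517] q [-0.334  0.43   0.588  2.125 -0.373  0.684  0.237] F [-0.9  0.4  0.8] w 0.057236575042875056 ydir -15.3 z [ 0.002 -0.001 -1.   ]
tool delta [ 0.     -0.0025  0.0057] moment [ 0.03  0.47 -0.02]
```

Call:
apply_moves(commands=[0, 0, 0, 0, 60, 0, -0.002, 0.004, 0, 60, 0, -0.002, 0.004, 0, 60, 0, 0, 0, 0, 60])

```text
time_s: 4.15
ee_pos: [0.4564, -0.1033, 0.0436]
tcp_rot: [0.795, 0.607, 0.001, 0.001]
contact_force: [-0.3, 0.5, -0.5]
grip_width: 0.0717
```

```bash
python3 go.py 0.4577 -0.104 0.046
```

```text
t 4.15 p [ 0.4564 -0.1033  0.0436] q [-0.327  0.438  0.577  2.139 -0.386  0.662  0.248] F [-0.3  0.5 -0.5] w 0.07171778135088523 ydir -15.3 z [ 0.003 -0.001 -1.   ]
tool delta [-0.0003  0.0015 -0.0024] moment [-0.08  0.15 -0.02]
```

Call:
apply_moves(commands=[0, 0.0015, -0.002, 0, 60, 0, 0, 0, 0, 255, 0, 0, 0, 0, 255, 0, 0, 0, 0, 255, 0, 0, 0, 0, 255, 0, 0, 0, 0, 255, 0, 0, 0, 0, 255, 0, 0, 0, 0, 255])

```text
time_s: 4.82
ee_pos: [0.4577, -0.1039, 0.0454]
tcp_rot: [0.795, 0.607, 0.0, 0.001]
contact_force: [0.2, -0.3, -1.4]
grip_width: 0.0534
```

```bash
python3 go.py 0.4577 -0.104 0.046
```

```text
t 4.8167 p [ 0.4577 -0.1039  0.0454] q [-0.329  0.438  0.579  2.134 -0.383  0.668  0.245] F [ 0.2 -0.3 -1.4] w 0.05343372409929087 ydir -15.3 z [ 0.002 -0.001 -1.   ]
tool delta [-0.0001  0.     -0.0006] moment [-0.08  0.02  0.04]
```

Call:
apply_moves(commands=[0, 0, -0.015, 0, 255, 0, 0, -0.02, 0, 255, 0, 0, -0.02, 0, 255, 0.015, -0.004, 0, 0, 255, 0.028, -0.007, 0, 0, 255, 0.028, -0.007, 0, 0, 255, 0.028, -0.007, 0, 0, 255, 0.028, -0.007, 0, 0, 255, 0.028, -0.007, 0, 0, 255, 0, 0, 0, 0, 255])

```text
time_s: 5.65
ee_pos: [0.459, 0.061, 0.102]
tcp_rot: [0.797, 0.604, -0.001, 0.0]
contact_force: [0.4, 0.7, -3.2]
grip_width: 0.0536
```

Call:
apply_moves(commands=[0, 0, 0, 6, 255, 0, 0, 0, 6, 255, 0, 0, 0, 6, 255, 0, 0, 0, 6, 255, 0, 0, 0, 6, 255, 0, 0, 0, 6, 255, 0, 0, 0, 0, 255])

```text
time_s: 6.23
ee_pos: [0.4572, 0.0627, 0.1011]
tcp_rot: [0.948, 0.318, -0.002, 0.0]
contact_force: [-0.7, -0.0, -2.1]
grip_width: 0.0533
```

```bash
python3 - <<'E'
from rig import get_state, vision
from meas import *
st(get_state()); c=vision.camera_info("wrist"); p,d=vision.capture("wrist")
np.savez("pics/w2.npz",p=p,d=d,**c); c1=vision.camera_info("side"); p2,d2=vision.capture("side")
np.savez("pics/s2.npz",p=p2,d=d2,**c1)
cv2.imwrite("pics/w2.png",np.hstack([p[60:320,100:420],cv2.resize(p2[110:230,170:290],(260,260))]))
E
python3 go.py 0.4605 0.056 0.0514
```

```text
t 6.2333 p [0.4572 0.0627 0.1011] q [-0.843  0.347  0.752  2.119 -0.33   0.795 -0.81 ] F [-0.7 -0.  -2.1] w 0.05327981432045561 ydir -53.0 z [-0.004 -0.001 -1.   ]
t 6.3333 p [0.4572 0.0628 0.1011] q [-0.841  0.346  0.75   2.119 -0.329  0.795 -0.802] F [ 0.   0.4 -3.3] w 0.053721048334581925 ydir -52.4 z [-0.003 -0.001 -1.   ]
tool delta [-0.0014  0.0074  0.0497] moment [-0.03  0.12 -0.01]
```

View pics/w2.png

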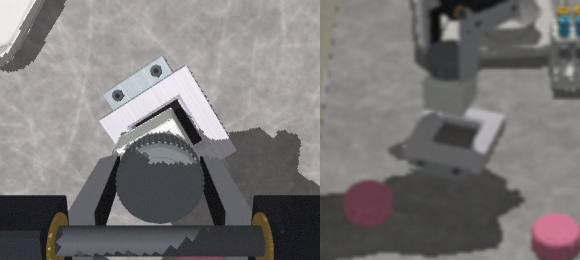

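```bash
python3 - <<'E'
import cv2,numpy as np
p=np.load("pics/w2.npz")["p"]; cv2.imwrite("pics/w2c.png",cv2.resize(p[110:240,190:350],None,fx=4.5,fy=4.5,interpolation=cv2.INTER_CUBIC))
E
```

```text
(no output)
```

View pics/w2c.png

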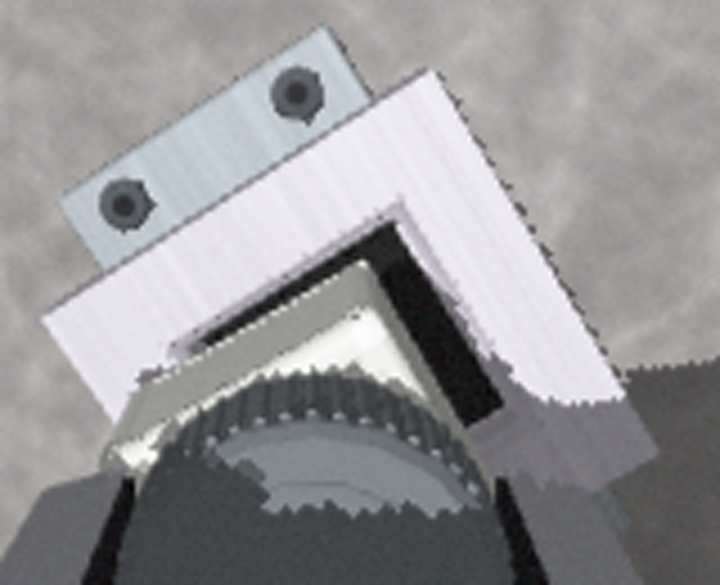

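```bash
python3 - <<'E'
from meas import *
c=dict(np.load("pics/w2.npz"))
def pt(l,z): return ray(c,np.array(l)/4.5+[189.6,109.6],z)[:,:2]*1000
def ang(l,z):
    a=pt(l,z); d=a[1]-a[0]; return np.degrees(np.arctan2(d[1],d[0]))%90, np.hypot(*d)
print("block",pt([(42,318),(432,70),(655,455)],.018).round(1),"mid",pt([(42,318),(655,455)],.018).mean(0),ang([(42,318),(432,70)],.018),ang([(432,70),(655,455)],.018))
print("lip",ang([(175,345),(398,205)],.018),pt([(398,205)],.018))
print("jar bottom",ang([(150,375),(370,262)],.0557),ang([(370,262),(480,450)],.0557),pt([(370,262)],.0557))
print("shoulder",ang([(120,440),(355,312)],.0967),pt([(360,310)],.0967))
W,m,k=jar(c,(0.457,.0627),.04,.1267)
E
```

```text
block [[433.3 116.1]
 [523.   82.2]
 [488.2  -7.2]] mid [460.77306191  54.46312169] (np.float64(69.29108474615838), np.float64(95.88278993310678)) (np.float64(68.71365130274904), np.float64(95.93050733870828))
lip (np.float64(69.55746701058892), np.float64(55.52250426943887)) [[497.49781669  70.89872286]]
jar bottom (np.float64(64.75125531459062), np.float64(45.19376985078536)) (np.float64(67.48731947117606), np.float64(41.1354390646238)) [[489.37071838  73.82547156]]
shoulder (np.float64(66.37988531252986), np.float64(40.710341462690494)) [[488.00288053  76.7136307 ]]
z 0.1281 cap enclosing ((0.4628031253814697, 0.06719925999641418), 0.0399453341960907) ellipse ((458.6020812988281, 63.39028549194336), (50.65443420410156, 65.48381042480469), 36.18428039550781)
```

Call:
apply_moves(commands=[-0.001, 0.004, 0.01, -1.2, 255, -0.001, 0.004, 0.01, 0, 255, 0, 0, 0, 0, 255, 0, 0, 0, 0, 255])

```text
time_s: 6.67
ee_pos: [0.4607, 0.0552, 0.0808]
tcp_rot: [0.941, 0.34, -0.002, -0.0]
contact_force: [-0.2, -0.6, -2.7]
grip_width: 0.054
```

```bash
python3 go.py 0.4605 0.0553 0.0514
```

```text
t 6.6667 p [0.4607 0.0552 0.0808] q [-0.786  0.386  0.713  2.127 -0.367  0.754 -0.715] F [-0.2 -0.6 -2.7] w 0.05396077770892432 ydir -50.3 z [-0.003 -0.001 -1.   ]
tool delta [ 0.     -0.0001  0.0294] moment [-0.04  0.11  0.  ]
```

Call:
apply_moves(commands=[0, 0, 0.008, 0.5, 255, 0, 0, 0.007, 0, 255, 0, 0, 0.005, 0, 255, 0, 0, 0.004, 0, 255, 0, 0, 0, 0, 255])

```text
time_s: 7.08
ee_pos: [0.4607, 0.0558, 0.0554]
tcp_rot: [0.941, 0.337, -0.001, -0.001]
contact_force: [0.2, -0.9, -3.2]
grip_width: 0.0536
```

```bash
python3 go.py 0.4605 0.0553 0.0514
```

```text
t 7.0833 p [0.4607 0.0558 0.0554] q [-0.752  0.433  0.675  2.14  -0.42   0.701 -0.677] F [ 0.2 -0.9 -3.2] w 0.05357561601024905 ydir -50.6 z [-0.002  0.    -1.   ]
tool delta [-0.0005  0.0003  0.004 ] moment [-0.07  0.09 -0.06]
```

Call:
apply_moves(commands=[0, 0, 0.003, 0, 255, 0, 0, 0.002, 0, 255, 0, 0, 0, 0, 255])

```text
time_s: 7.33
ee_pos: [0.461, 0.056, 0.0506]
tcp_rot: [0.941, 0.337, -0.001, -0.001]
contact_force: [-8.8, -1.5, 22.9]
grip_width: 0.0535
```

```bash
python3 go.py 0.4605 0.0553 0.0514
```

```text
t 7.3333 p [0.461  0.056  0.0506] q [-0.744  0.443  0.667  2.142 -0.43   0.692 -0.668] F [-8.8 -1.5 22.9] w 0.05347883087885282 ydir -50.6 z [-0.002  0.001 -1.   ]
tool delta [-0.0008  0.0002 -0.0008] moment [-0.29  2.02 -0.02]
```

Call:
apply_moves(commands=[0, 0, 0, 0, 60, 0, 0, 0, 0, 60, 0, 0, 0, 0, 60, 0, 0, 0, 0, 60])

```text
time_s: 7.67
ee_pos: [0.4619, 0.0562, 0.0512]
tcp_rot: [0.941, 0.337, -0.0, -0.001]
contact_force: [0.1, 0.6, -0.6]
grip_width: 0.0716
```

```bash
python3 - <<'E'
from rig import get_state, vision
from meas import *
st(get_state()); c=vision.camera_info("wrist"); p,d=vision.capture("wrist")
np.savez("pics/w3.npz",p=p,d=d,**c); c["p"]=p;c["d"]=d
W,m,k=jar(c,(0.460,.056),.04,.077)
for n in("top","side"):
    c=vision.camera_info(n); q,d=vision.capture(n); np.savez(f"pics/{n}3.npz",p=q,d=d,**c)
    if n=="side":s=q
cv2.imwrite("pics/w3.png",np.hstack([cv2.resize(p[110:240,190:350],(520,422)),cv2.resize(s[125:205,190:243],(280,422))]))
E
python3 go.py 0.4605 0.0553 0.0514
```

```text
t 7.6667 p [0.4619 0.0562 0.0512] q [-0.743  0.442  0.667  2.141 -0.431  0.692 -0.667] F [ 0.1  0.6 -0.6] w 0.07156673434081456 ydir -50.6 z [-0.001  0.002 -1.   ]
z 0.0784 cap enclosing ((0.4621337056159973, 0.05608305335044861), 0.027305757626891136) ellipse ((461.8886413574219, 55.78569412231445), (52.0449333190918, 53.1336669921875), 128.00350952148438)
t 7.8167 p [0.4617 0.0562 0.0511] q [-0.743  0.442  0.667  2.141 -0.431  0.692 -0.667] F [ 0.3 -0.2 -0.3] w 0.07193283605201253 ydir -50.6 z [-0.001  0.002 -1.   ]
tool delta [-0.0015 -0.0001 -0.0003] moment [-0.06  0.11 -0.05]
```

View pics/w3.png

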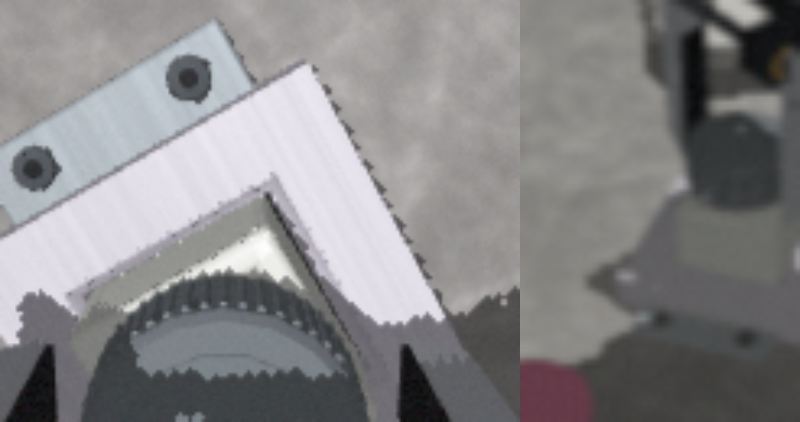

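The jar's cap centre is at (0.462, 0.056) and its top at the expected height for fully seated, so the jar is down in the well. I'll grip again and start to unscrew.

Call:
apply_moves(commands=[0, 0, 0, 0, 255, 0, 0, 0, 0, 255, 0, 0, 0, 0, 255, 0, 0, 0, 0, 255, 0, 0, 0, 0, 255, 0, 0, 0.001, 0, 255, 0, 0, 0, -4, 255, 0, 0, 0, -6, 255, 0, 0, 0, -6, 255])

```text
time_s: 8.57
ee_pos: [0.4626, 0.0568, 0.0515]
tcp_rot: [0.884, 0.467, 0.001, -0.002]
contact_force: [-6.0, 1.4, 10.8]
grip_width: 0.0534
```

```bash
python3 go.py 0.462 0.056 0.0514
```

```text
t 8.5667 p [0.4626 0.0568 0.0515] q [-0.686  0.424  0.594  2.138 -0.38   0.681 -0.431] F [-6.   1.4 10.8] w 0.0533778122191858 ydir -34.3 z [ 0.     0.003 -1.   ]
tool delta [-0.0011 -0.0001  0.0001] moment [ 0.24  1.71 -0.33]
```

Call:
apply_moves(commands=[-0.001, 0, -0.0002, -7, 255, 0, 0, -0.0003, -7, 255, 0, 0, -0.0003, -7, 255, 0, 0, -0.0003, -7, 255, 0, 0, -0.0003, -7, 255])

```text
time_s: 8.98
ee_pos: [0.4613, 0.0569, 0.0531]
tcp_rot: [0.697, 0.717, 0.001, -0.002]
contact_force: [-0.7, 0.4, -0.3]
grip_width: 0.0533
```

```bash
python3 go.py 0.462 0.056 0.053
```

```text
t 8.9833 p [0.4613 0.0569 0.0531] q [-0.56   0.39   0.44   2.136 -0.272  0.669  0.095] F [-0.7  0.4 -0.3] w 0.05327605769370063 ydir 1.6 z [-0.001  0.005 -1.   ]
tool delta [-0.0009  0.0006  0.0001] moment [0.07 0.29 0.01]
```

Call:
apply_moves(commands=[0, 0, -0.0003, -7, 255, 0, 0, -0.0003, -7, 255, 0, 0, -0.0003, -7, 255, 0, 0, -0.0003, -7, 255, 0, 0, -0.0003, -7, 255])

```text
time_s: 9.4
ee_pos: [0.4599, 0.0568, 0.0541]
tcp_rot: [0.443, 0.897, 0.001, -0.003]
contact_force: [-0.7, 0.2, -0.1]
grip_width: 0.0537
```

```bash
python3 go.py 0.462 0.056 0.055
```

```text
t 9.4 p [0.4599 0.0568 0.0541] q [-0.435  0.369  0.292  2.133 -0.177  0.664  0.632] F [-0.7  0.2 -0.1] w 0.05368774830365884 ydir 37.4 z [-0.004  0.004 -1.   ]
tool delta [-0.0019  0.0012 -0.0009] moment [-0.11  0.32 -0.  ]
```

```bash
python3 - <<'E'
from rig import vision
from meas import *
c=vision.camera_info("wrist"); c["p"],c["d"]=vision.capture("wrist")
np.savez("pics/w4.npz",**c)
W,m,k=jar(c,(0.460,.056),.04,.081)
cv2.imwrite("pics/w4.png",cv2.resize(c["p"][90:270,170:390],None,fx=3.3,fy=3.3,interpolation=cv2.INTER_CUBIC))
E
```

```text
z 0.0814 cap enclosing ((0.4566870927810669, 0.0611221082508564), 0.03993624076247215) ellipse ((460.403076171875, 56.658382415771484), (49.76015853881836, 65.56452941894531), 125.85321807861328)
```

View pics/w4.png

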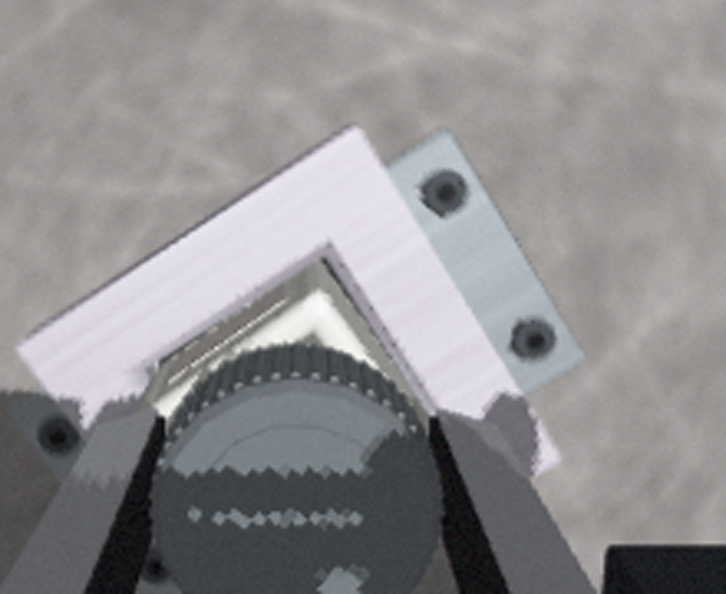

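Call:
apply_moves(commands=[-0.001, 0.0006, -0.0004, -7, 255, -0.001, 0.0006, -0.0004, -7, 255, 0, 0, -0.0004, -7, 255, 0, 0, -0.0004, -7, 255, 0, 0, -0.0004, -7, 255])

```text
time_s: 9.87
ee_pos: [0.4607, 0.0552, 0.0558]
tcp_rot: [0.152, 0.988, 0.002, -0.004]
contact_force: [-2.1, 0.9, 8.8]
grip_width: 0.0537
```

```bash
python3 go.py 0.462 0.056 0.055; python3 - <<'E'
from rig import vision
from meas import *
c=vision.camera_info("wrist"); c["p"],c["d"]=vision.capture("wrist")
np.savez("pics/w5.npz",**c)
W,m,k=jar(c,(0.460,.056),.04,.081)
E
```

```text
t 9.8667 p [0.4607 0.0552 0.0558] q [-0.312  0.36   0.151  2.124 -0.094  0.67   1.17 ] F [-2.1  0.9  8.8] w 0.053666902253591046 ydir 72.5 z [-0.007  0.004 -1.   ]
tool delta [-0.001   0.0011  0.0008] moment [-0.05  0.38 -0.05]
z 0.0833 cap enclosing ((0.455669105052948, 0.05693464353680611), 0.040320806205272675) ellipse ((461.4038391113281, 55.08658218383789), (51.02987289428711, 66.11878967285156), 161.7686309814453)
```

Call:
apply_moves(commands=[0, 0, -0.0005, -7, 255, 0, 0, -0.0005, -7, 255, 0, 0, -0.0005, -7, 255, 0, 0, -0.0004, -3, 255, 0, 0, 0, 0, 255])

```text
time_s: 10.33
ee_pos: [0.4597, 0.0548, 0.0577]
tcp_rot: [-0.059, 0.998, 0.002, -0.004]
contact_force: [-1.3, 0.1, -0.0]
grip_width: 0.0538
```

```bash
python3 go.py 0.462 0.056 0.057
```

```text
t 10.3333 p [0.4597 0.0548 0.0577] q [-0.229  0.353  0.056  2.121 -0.04   0.676  1.544] F [-1.3  0.1 -0. ] w 0.053779947486665286 ydir 96.8 z [-0.009  0.004 -1.   ]
tool delta [-0.0024  0.001   0.0007] moment [ 0.04  0.16 -0.01]
```

Call:
apply_moves(commands=[-0.001, 0.0, -0.0015, 0, 255, -0.001, 0, -0.0015, 0, 255, 0, 0, -0.0015, 0, 255, 0, 0, 0, 0, 255])

```text
time_s: 10.67
ee_pos: [0.4616, 0.0547, 0.0622]
tcp_rot: [-0.053, 0.999, 0.002, -0.005]
contact_force: [-2.5, -0.0, -0.0]
grip_width: 0.0537
```

```bash
python3 go.py 0.462 0.056 0.057;  python3 - <<'E'
from rig import vision
from meas import *
c=vision.camera_info("wrist"); c["p"],c["d"]=vision.capture("wrist")
np.savez("pics/w6.npz",**c)
W,m,k=jar(c,(0.460,.056),.04,.0875)
a=np.load("pics/w3.npz")
cv2.imwrite("pics/w6.png",cv2.resize(c["p"][90:270,170:390],None,fx=3.3,fy=3.3,interpolation=cv2.INTER_CUBIC))
E
```

```text
t 10.6667 p [0.4616 0.0547 0.0622] q [-0.232  0.348  0.06   2.114 -0.042  0.69   1.533] F [-2.5 -0.  -0. ] w 0.05367266225434216 ydir 96.0 z [-0.01   0.004 -1.   ]
tool delta [-0.0006  0.0013  0.0052] moment [-0.04  0.26 -0.03]
z 0.0897 cap enclosing ((0.4566141366958618, 0.05436600372195244), 0.03975113108754158) ellipse ((462.38140869140625, 54.628684997558594), (50.945770263671875, 65.38165283203125), 6.77849817276001)
```

View pics/w6.png

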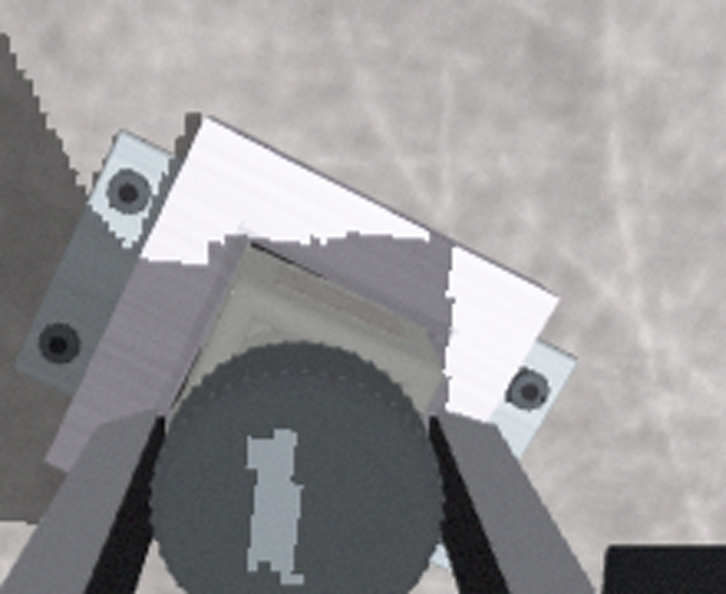

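```bash
python3 - <<'E'
from meas import *
for n in("w1","w6"):
    c=dict(np.load(f"pics/{n}.npz")); W=world(c)
    w=W[np.hypot(W[...,0]-(.458 if n=="w1" else .4617),W[...,1]-(-.104 if n=="w1" else .056))<.033][:,2]
    h,e=np.histogram(w,np.arange(.0,.1,.002)); print(n,[(round(a*1000),int(b)) for a,b in zip(e,h) if b])
E
```

```text
w1 [(0, 211), (2, 26), (4, 6), (6, 7), (8, 7), (10, 7), (12, 6), (14, 11), (16, 6), (18, 10), (20, 8), (22, 6), (24, 10), (26, 9), (28, 9), (30, 11), (32, 9), (34, 9), (36, 13), (38, 58), (40, 97), (42, 4), (46, 3), (48, 2), (50, 10), (52, 9), (54, 9), (56, 13), (58, 9), (60, 10), (62, 19), (64, 12), (66, 25), (68, 66), (70, 495), (72, 996), (74, 26)]
w6 [(2, 1), (4, 14), (6, 58), (8, 26), (10, 39), (12, 19), (14, 48), (16, 218), (18, 231), (20, 36), (22, 35), (24, 31), (26, 36), (28, 34), (30, 29), (32, 39), (34, 38), (36, 70), (38, 36), (40, 43), (42, 58), (44, 69), (46, 487), (48, 326), (50, 10), (58, 1), (62, 9), (64, 25), (66, 38), (68, 78), (70, 88), (72, 86), (74, 89), (76, 89), (78, 103), (80, 105), (82, 128), (84, 157), (86, 357), (88, 3394), (90, 2079), (92, 60), (94, 58), (96, 66)]
```

Call:
apply_moves(commands=[0, 0, -0.003, 0, 255, 0, 0, -0.004, 0, 255, 0, 0, -0.004, 0, 255, 0, 0, -0.004, 0, 255, 0, 0, -0.004, 0, 255, 0, 0, -0.004, 0, 255, 0, 0, -0.004, 0, 255, 0, 0, 0, 0, 255])

```text
time_s: 11.38
ee_pos: [0.4627, 0.055, 0.0928]
tcp_rot: [-0.052, 0.999, 0.003, -0.004]
contact_force: [0.6, 0.6, 0.1]
grip_width: 0.0536
```

```bash
python3 go.py 0.4615 0.0555 0.090; python3 - <<'E'
from rig import vision
from meas import *
c=vision.camera_info("wrist"); c["p"],c["d"]=vision.capture("wrist"); 
W,m,k=jar(c,(0.460,.056),.04,.1155)
w=W[np.hypot(W[...,0]-.4617,W[...,1]-.056)<.033][:,2]
h,e=np.histogram(w,np.arange(.0,.13,.002)); print([(round(a*1000),int(b)) for a,b in zip(e,h) if b>60])
s,d=vision.capture("side"); t,d=vision.capture("top")
cv2.imwrite("pics/f.png",np.hstack([cv2.resize(s[110:210,170:270],(400,400),interpolation=cv2.INTER_CUBIC),cv2.resize(c["p"][90:290,170:370],(400,400))]))
E
```

```text
t 11.3833 p [0.4627 0.055  0.0928] q [-0.236  0.295  0.064  2.095 -0.036  0.76   1.526] F [0.6 0.6 0.1] w 0.05364050508112837 ydir 95.9 z [-0.008  0.005 -1.   ]
tool delta [0.0011 0.0007 0.0028] moment [0.08 0.   0.  ]
z 0.1202 cap enclosing ((0.4574960470199585, 0.05433851480484009), 0.040028225630521774) ellipse ((464.2568664550781, 54.90916442871094), (52.62638854980469, 66.34451293945312), 6.682578086853027)
[(16, 166), (18, 221), (44, 197), (46, 522), (60, 136), (62, 119), (64, 75), (72, 105), (74, 74), (98, 65), (100, 81), (102, 88), (104, 95), (106, 89), (108, 104), (110, 102), (112, 106), (114, 149), (116, 309), (118, 1766), (120, 3777), (122, 90), (124, 62), (126, 67)]
```

View pics/f.png

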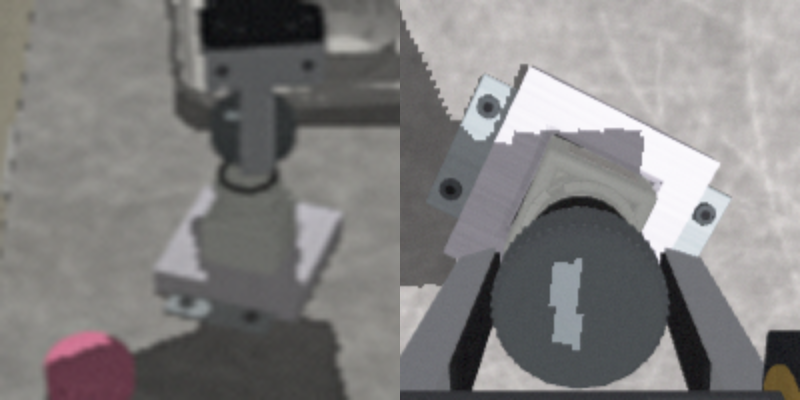

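```bash
python3 -c "
from rig import hand_in; print(hand_in())"
```

```text
the job is handed in; nothing more can be done
None
```

The middle-sized jar is open in the bracing block's well, and the gripper holds its cap level above the mouth. I handed the job in at about 11.5 s.

**What I did:** I identified the jar by its 71 mm cap-top height and carried it by the cap to the well. I squared it to the well, seated it until it touched bottom (23 N), gripped the cap again and unscrewed it anticlockwise.

**Last checks:**
- **Jar:** its shoulder measured about 46–47 mm above the table, where 47 mm means fully down. No jar weight showed on the wrist as the cap came away.
- **Cap:** it is raised about 42 mm, so its lower edge is about 25 mm above the rim. It is level to about 0.5° and within about 1–2 mm of the jar's axis.
- **Other jars and pink caps:** I never went near the smaller or larger jar or the pink discs. I did not measure their positions again at the end.

**One disagreement:** the gripper turned about 147°, but up to about 123° of that the cap had risen less than the thread pitch predicts. Either the cap slipped some degrees in the grip early on, or the thread has axial play. I kept turning, staying inside the 2.6 rad allowed. The cap then rose past the 5.6 mm at which the threads let go, with no force on the wrist.

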